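# Clamp the relay in the test jig and hold the enabling button half-way

### The arm

A 7-joint arm with a two-finger parallel gripper is mounted at the origin on the work surface. World frame = base frame: x ahead of the robot, y to its left, z up, the work surface at z = 0. Lengths are in m, angles in rad, forces in N, time in s.
With the tool pointing down it reaches from about 0.425 to 0.925 m from the base axis. Payload 6.8 kg.
Tool frame: the origin (TCP) lies at the very end of the fingers, on their centre line; the grasp point (between the pads) lies 19 mm behind it (grip_point_offset is the distance from the TCP to the grasp point, in m); z points along the fingers, y is the line along which they close (so a half turn about z gives the same grasp; the last joint's range is limited). The gripper opens to 85 mm and grips with 20 to 120 N. Pads are 22 mm wide; open, the fingers measure 114 mm over their backs; the gripper's body (76 mm by 85 mm) begins 54 mm behind the grasp point. The pads swing forward as they close: fully open they stand 13 mm farther back than shut.
Start: joints at [1.122, 0.477, 0.022, 1.555, -0.011, 1.109, -0.083], TCP at [0.226, -0.636, 0.208] pointing down, gripper open.
Joint ranges: [-2.96, 2.96], [-0.34, 2.1], [-1.41, 1.46], [0.24, 2.44], [-1.37, 4.51], [0.17, 1.92], [-2.96, 2.96]. Speed limits (rad/s): [2.39, 2.39, 3.14, 3.14, 3.14, 3.14, 3.14].

### API

Orientations are given as a unit quaternion [w, x, y, z].
In Python, from station import * gives the robot as it stands.
- The arm moves only by the tool carry_out, never from a script. Its argument "rows" is text: rows parted by semicolons, each of 4 numbers parted by spaces: the shift along the world's x, y, z in mm, then the turn about the world's z in degrees. In form: dx dy dz yaw; .... A call has 1 to 10 rows; each row shifts and turns the commanded pose from where the row before left it; what a row does not reach is not made up. A row lasts 1/8 s, in which the tool goes at most 62.5 mm and 10.7 degrees, less where a joint would pass 70% of its speed; a pose out of reach is approached as far as the arm can. A call is refused whole if a number of a shift passes 62.5 or a number of a turn 10.7, either way. A call with a gripper value outside its range is refused whole. "claw" is the finger opening in mm, from 0 to 85.4, set as the call begins (left out, the last holds). The fingers move at their own pace and stop on an object; "force" is the grip in N (left out, the last holds). Time passes only in rows, so rows that do not move let the fingers close. It gives the time, the measured TCP pose, the force, the opening and the grip force at its end, in the units of the state.
- get_obs(): the state, without advancing time (a new reading comes with each control period).
- read_camera(name): name is "side" or "top" or "wrist"; returns a dict with "img" (400x640x3 uint8, blue, green, red), "fov_y" (degrees; the focal length in pixels is half the picture's height over the tangent of half this angle, whatever the lens; pixels are square), "cx", "cy" (the principal point, pixels), "world_to_cam" (4x4, takes a point from world to camera coordinates). Camera axes: x right, y up, looking along -z (the intrinsics and any distortion apply to the point x, -y, -z); pixel columns grow to the right and rows downward; lengths in m; the calibration is good to about 2 mm. The wrist camera is an equidistant fisheye: a pixel r from the principal point sees the ray r / f radians off the axis. A picture is of the moment at which its call begins. There is no depth.
- hand_in(): hands the job in; it is judged then, once.
Trained networks look in the newest picture that a camera, given by its name, has taken for a name from the list of things; names that differ only in an ending like _2 or _b are one class to them, and where a whole thing is asked for, a point or a joint stands for the part that bears it (a point fixed in the world has none). Each returns a list of dicts, best first, with "confidence" (0 to 1); they miss things now and then, are a little off and sometimes report something else, mostly with a low value. They report only what shows in the picture. A call takes as long as a camera call. They do not tell look-alikes from the thing itself.
- recognise(camera, thing): "centre" ([column, row] in pixels, amid what is visible of it).
- outline_of(camera, thing): "pixels" (400x640 bool, what is visible of it) and "centre" ([column, row] in pixels, amid what is visible of it).
- place_of(camera, thing): "centre" ([column, row] in pixels: a listed point, or the origin of a listed thing).
The state is a dict: "t": time; "q": joint angles; "joint_vel": joint speeds; "joint_torque": joint torques, N m; "eef_pos": TCP position; "tool_rot": TCP orientation; "contact_force": force on the tool from outside, world axes, zero at the start; "torque": the same for the moment, N m; "gripper_width": opening from 0.0 (shut) to 1.0 (fully open); "grasp_force": force on a finger pad.
Only numpy, scipy, OpenCV 4.12 (cv2) and the standard library are available. Lean on these libraries where they do the work, as an engineer would, in place of code of your own. Each camera call takes 0.05 s, during which the arm holds its last target. There are 200 camera calls.

### The job

Wind the handwheel of the test jig clockwise until the red carriage has pushed the white relay module up against the steel backstop and can go no further. Only then press the green enabling button on the yellow station to its middle position, so that the needle stands in the green part of the dial, never pushing it right through to the bottom, and finish while still holding it there. Leave the red emergency stop and everything else on the bench alone.

Things in the scene. Friction and masses are not known exactly. Their poses are not given: they have to be found in the camera images.
- wheel_hub (a point): The handwheel's vertical axis, at the top of its hub, 100 mm above the table. Black wheel, rim 114 mm across, on a blue gearbox at one end of the fixed aluminium jig (150 x 335 mm). Jig axes: x across, y along the slide from wheel to backstop, z up. Rim top 98 mm above the table; only the wheel and its red knob rise above 86 mm.
- knob_mid (a point): Middle of the grip of the red upright crank knob on the handwheel: 18 mm in diameter, foot at 98 mm and top at 145 mm above the table, this point at 126 mm. 48 mm from the wheel's axis. The knob spins freely about its own axis, so it can be gripped and led round without turning the hand. Turning the wheel takes about 2 N at the knob.
- wheel (a joint): Handwheel angle in rad, growing clockwise seen from above; starts between 0 and 2.8. Each radian moves the carriage 9.55 mm towards the backstop (60 mm a turn); the carriage meets the module, pushes it and is stopped at about 7.3 rad. Friction keeps the wheel where it is left.
- carriage: Red block with a brass face, 58 wide x 40 long x 52 mm tall, sliding in the channel of the jig. Origin at the middle of the lower edge of its brass front face, which looks along +y to the module; same axes as the jig.
- module: White relay module, 60 wide x 45 long (along the jig's y) x 70 mm tall, about 0.2 kg, standing loose in the channel of the jig between the carriage and the backstop, 3 to 15 mm short of the backstop at the start. Origin at the centre of its underside, 12 mm above the table; its y axis points to the backstop.
- stop_face (a point): Middle of the lower edge of the face of the dark steel backstop, 12 mm above the table, jig axes; when clamped the module's centre is 22.5 mm and the carriage's face 45 mm before it along y.
- enable_top (a point): Centre of the top of the green palm button (42 mm across, flat middle 32 mm), 92 mm above the table when not pressed, on the robot's side of the yellow box. It goes straight down 15 mm against a spring: 3 N to start moving, 6 N half-way, 9 N at the bottom. This point moves with the button.
- enable (a joint): How far the green button is pressed, in m: 0 up, 0.005 to 0.010 the middle position (needle in the green part of the dial), beyond 0.013 pushed right through. It springs back when let go.
- station: The yellow box, 170 (x) x 110 (y) x 55 mm, fixed to the bench, that carries the green button (35 mm from its centre towards its -x side) and the dial (45 mm towards +x); origin under its centre.
- dial (a point): Centre of the white dial (68 mm across) on top of the same yellow box, 80 mm beyond the button. Its black needle turns with the button's travel over a grey, then a green, then a red arc.
- estop_top (a point): Centre of the top of the red mushroom emergency stop (40 mm across, 91 mm above the table) on a grey box 150 x 100 x 55 mm. Leave alone. The yellow and the grey box may change places.
- estop (a joint): How far the red emergency stop is pressed, in m (0 up, 0.008 down). Must not be pressed.
- multimeter: Orange multimeter, 150 x 75 x 40 mm, lying loose at the far side of the bench; origin under its centre.
- spare_module: Second relay module like the one in the jig, loose on the bench beyond the jig; not to be used; origin under its centre.
- screwdriver: Loose red screwdriver to the right, near the robot; origin under its middle.
- pliers: Loose red pliers to the left of the robot; origin at the joint, underside.
- ferrule_jar: Small jar with blue lid, 60 mm across, 75 mm tall, at the far side; origin under its centre.
Not all that is in view belongs to the job. What is meant by the station is not purple, and is the larger of those in its own colour.

How it is judged:
On the way, in this order (a step that is already met when the one before it is completed fails the run):
1. the carriage holds the module against the backstop (y of module in the frame of stop_face above -0.0242 m and y of carriage in the frame of module above -0.0242 m), for 0.2 s.
2. the robot holds the green button in its middle position for a second (value of joint enable between 0.0045 and 0.0105 m and (contact force between station and the fingers above 2 N or contact force between station and the arm above 2 N)), for 1 s.
At the end, for the whole second after the job is handed in: The module stands within 1.7 mm of the backstop and the carriage within 1.7 mm of the module; the robot keeps the green button pressed 4.5 to 10.5 mm, with over 2 N (all of step 1 and all of step 2); the arm keeps its last pose, push and grip.
It fails at once if the green button was pushed right through (value of joint enable above 0.013 m).
It fails at once if the green button was pressed before the module was clamped (value of joint enable above 0.003 m and (y of module in the frame of stop_face below -0.026 m or y of carriage in the frame of module below -0.026 m)).
It fails at once if the emergency stop was pressed (value of joint estop above 0.003 m).
It fails at once if the module was lifted or tipped out of the jig (angle between module's own z axis and vertical above 0.2 rad).
It fails at once if something else on the bench was moved (distance of any of multimeter, spare_module, screwdriver, pliers, ferrule_jar from where it was at the start of the episode above 0.02 m).
It also fails if it takes over 56 s, if anything falls off the work surface, if the arm or the gripper's body presses on something with over 40 N, if the wrist force passes 120 N, or if a joint passes its speed limit or range.

## Working session

There is one attempt and no reset: what is moved stays moved. The work goes in short steps, Python scripts to look and compute and a tool call to move; the robot and the scene stay as the last step left them, time stands still between calls to the robot, and variables do not carry over. Pictures are saved under pics/ and viewed, at most 10 in all, crops included, and the job is handed in when it is done.

Besides the shell and the picture viewer there is one more tool, called as name(argument=value, ...), one argument or row to a line, values as JSON. carry_out: Moves the arm, as the interface text tells. Its arguments: {"type":"object","properties":{"rows":{"type":"string"},"claw":{"type":"number"},"force":{"type":"number"}},"required":["rows"]}

```bash
mkdir -p pics; cat > h.py <<'E'
from station import *
import numpy as np, cv2
def ray(c,px):
    f=200/np.tan(np.radians(c['fov_y']/2)) if 'img' in c else 0
    u,v=px[0]-c['cx'],px[1]-c['cy']
    if c.get('name')=='wrist':
        r=np.hypot(u,v);th=r/f
        d=np.array([np.sin(th)*u/max(r,1e-9),-np.sin(th)*v/max(r,1e-9),-np.cos(th)])
    else: d=np.array([u/f,-v/f,-1])
    M=np.array(c['world_to_cam']);R=M[:3,:3];o=-R.T@M[:3,3];d=R.T@d
    return o,d/np.linalg.norm(d)
def cam(n):
    c=read_camera(n);c['name']=n;return c
def atz(c,px,z):
    o,d=ray(c,px);return o+d*(z-o[2])/d[2]
def tri(rs):
    A=0;b=0
    for o,d in rs:
        P=np.eye(3)-np.outer(d,d);A=A+P;b=b+P@o
    x=np.linalg.solve(A,b);return x,[np.linalg.norm((np.eye(3)-np.outer(d,d))@(x-o)) for o,d in rs]
E
python3 - <<'E'
from h import *
np.set_printoptions(precision=3,suppress=True)
H=dict(wheel_hub=.1,knob_mid=.126,stop_face=.012,enable_top=.092,dial=.057,estop_top=.091,station=0,carriage=.012,module=.012,multimeter=0,spare_module=0,screwdriver=0,pliers=0,ferrule_jar=0)
C={n:cam(n) for n in('side','top')}
for n in C:
    cv2.imwrite(f'pics/{n}0.png',C[n]['img'])
    print(n,C[n]['fov_y'],C[n]['cx'],C[n]['cy'])
for k,z in H.items():
    for n in C:
        for r in place_of(n,k)[:3]:
            print(k,n,round(r['confidence'],2),np.round(r['centre']),atz(C[n],r['centre'],z))
print(get_obs())
E
```

```text
side 54.174676746097624 315.70179895050643 190.8795426104402
top 54.14882683399466 321.2457364530898 196.02026612232578
wheel_hub side 0.62 [261. 219.] [0.551 0.127 0.1  ]
wheel_hub top 0.59 [260. 190.] [0.547 0.136 0.1  ]
wheel_hub top 0.5 [231. 194.] [0.537 0.23  0.1  ]
knob_mid side 0.63 [262. 200.] [0.582 0.095 0.126]
knob_mid top 0.74 [357. 134.] [ 0.719 -0.178  0.126]
knob_mid top 0.52 [273. 180.] [0.572 0.092 0.126]
stop_face side 0.91 [200. 292.] [0.544 0.352 0.012]
stop_face side 0.43 [212. 283.] [0.544 0.315 0.012]
enable_top side 0.71 [378. 149.] [ 0.5   -0.303  0.092]
enable_top side 0.66 [362. 242.] [ 0.316 -0.007  0.092]
enable_top side 0.46 [371. 105.] [ 0.653 -0.46   0.092]
enable_top top 0.62 [398. 200.] [ 0.504 -0.304  0.092]
enable_top top 0.62 [307. 261.] [ 0.319 -0.009  0.092]
enable_top top 0.45 [445. 148.] [ 0.675 -0.469  0.092]
dial side 0.78 [346. 229.] [ 0.386 -0.029  0.057]
dial side 0.7 [352. 107.] [ 0.72  -0.443  0.057]
dial side 0.56 [357. 139.] [ 0.597 -0.325  0.057]
dial top 0.87 [399. 179.] [ 0.582 -0.318  0.057]
dial top 0.68 [313. 237.] [ 0.396 -0.0
[... 1333 characters left out ...]
iver top 0.5 [200. 198.] [0.546 0.361 0.   ]
pliers side 0.74 [292. 359.] [0.261 0.299 0.   ]
ferrule_jar side 0.71 [298. 148.] [ 0.751 -0.199  0.   ]
ferrule_jar top 0.88 [357. 137.] [ 0.75  -0.191  0.   ]
{'t': 1.5, 'q': array([ 1.122,  0.477,  0.022,  1.555, -0.012,  1.109, -0.083]), 'joint_vel': array([-0.   , -0.   ,  0.001,  0.002,  0.001, -0.   , -0.002]), 'joint_torque': array([  0.   , -59.631,   1.606, -28.154,   0.012,   0.002,   0.   ]), 'eef_pos': array([ 0.226, -0.636,  0.208]), 'tool_rot': array([-0.   ,  0.986,  0.17 ,  0.   ]), 'contact_force': array([-0.089,  1.193, -0.419]), 'torque': array([ 0.044, -0.004,  0.048]), 'grasp_force': 0.0, 'gripper_width': 1.0023126720385889}
```

View pics/top0.png

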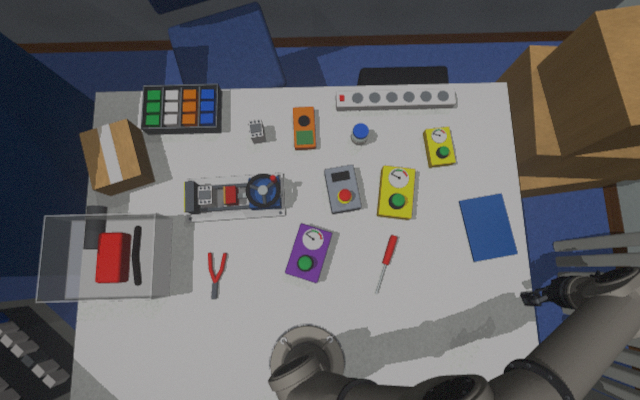

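View pics/side0.png

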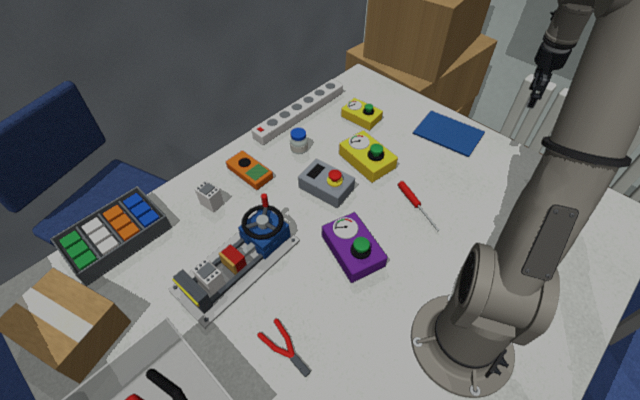

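Station candidates in the top view are the large yellow box (397,192), the small yellow box (440,147) and the purple box (310,252). The large yellow one fits: it isn't purple and it's the larger of the two yellows. I'll confirm it in an enlarged crop, together with the wheel.

```bash
python3 - <<'E'
from h import *
np.set_printoptions(precision=4,suppress=True)
C={n:cam(n) for n in('side','top')}
t,s=C['top']['img'],C['side']['img']
f=lambda a,x,y,w=70,h=50:cv2.resize(a[y-h//2:y+h//2,x-w//2:x+w//2],(400,286),interpolation=cv2.INTER_CUBIC)
cv2.imwrite('pics/c.png',np.vstack([np.hstack([f(t,263,188),f(s,263,215)]),np.hstack([f(t,415,175,112,80),f(s,370,140,112,80)])]))
for k in('wheel_hub','knob_mid','enable_top','estop_top'):
    P={n:place_of(n,k) for n in C}
    for a in P['side'][:3]:
        for b in P['top'][:3]:
            x,e=tri([ray(C['side'],a['centre']),ray(C['top'],b['centre'])])
            if max(e)<.012: print(k,a['centre'],b['centre'],x,e)
for n in C:
    for k,p in dict(hub=(.55,.132,.1),back=(.545,.352,.012)).items():
        M=C[n]['world_to_cam'];q=M[:3,:3]@p+M[:3,3];F=200/np.tan(np.radians(C[n]['fov_y']/2));print(n,k,C[n]['cx']-F*q[0]/q[2],C[n]['cy']+F*q[1]/q[2])
E
```

```text
wheel_hub [261.8, 218.1] [263.1, 187.4] [0.554  0.1257 0.0994] [np.float64(0.0021301469543577476), np.float64(0.0021301469543578053)]
enable_top [368.7, 106.3] [444.0, 149.0] [ 0.6762 -0.4762  0.0661] [np.float64(0.0025119617224390405), np.float64(0.002511961722439117)]
enable_top [361.0, 243.1] [307.0, 262.4] [ 0.3166 -0.0075  0.0833] [np.float64(0.0015498341749053193), np.float64(0.0015498341749053055)]
enable_top [378.7, 150.3] [307.0, 262.4] [ 0.3127 -0.0178  0.4073] [np.float64(0.003114108407450764), np.float64(0.0031141084074507164)]
enable_top [378.7, 150.3] [396.9, 199.8] [ 0.502  -0.3048  0.0847] [np.float64(0.005179415593810827), np.float64(0.005179415593810933)]
estop_top [334.1, 172.0] [346.9, 193.3] [ 0.5328 -0.141   0.0871] [np.float64(0.0012640869231247394), np.float64(0.0012640869231248322)]
side hub 260.1677444749472 220.0370593211731
side back 199.69905956512883 291.8838542937558
top hub 261.51627356819915 189.1728603066074
top back 200.9162699157575 197.42125308563584
```

View pics/c.png

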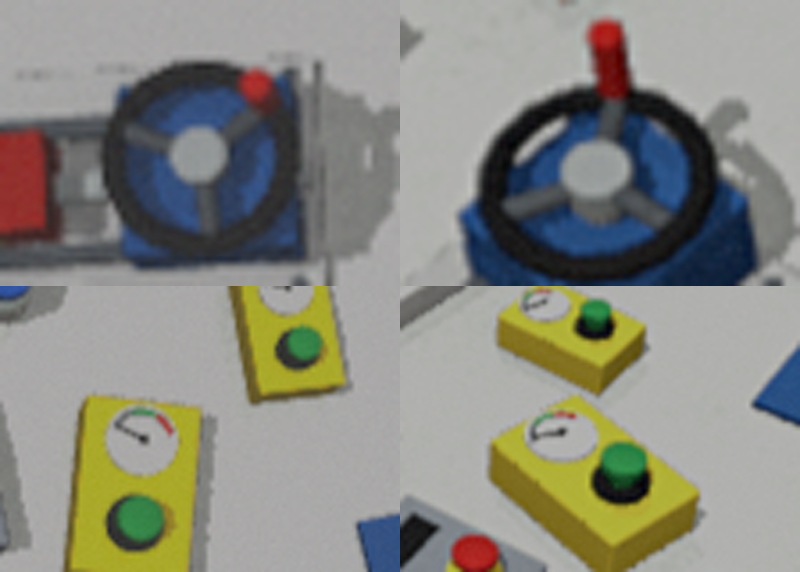

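The crop confirms it: the large yellow box (397,192 top; 368,155 side) has the green button at about (398,200) top and (377,149) side. The red knob is at (273,178) top and (264,200) side, with the hub at (262.7,189.8) and (262.3,219).

```bash
python3 - <<'E'
from h import *
np.set_printoptions(precision=4,suppress=True)
C={n:cam(n) for n in('side','top')}
for k,s,t,z in(('hub',(262.3,219),(262.65,189.8),.1),('knobtop',(263.9,195.3),(273,178.2),.145),('en',(376.7,148.7),(398.2,200.2),.092)):
    print(k,tri([ray(C['side'],s),ray(C['top'],t)]),atz(C['side'],s,z),atz(C['top'],t,z))
E
```

```text
hub (array([0.5467, 0.1275, 0.1035]), [np.float64(0.0005008376625643189), np.float64(0.0005008376625641634)]) [0.5485 0.1259 0.1   ] [0.5479 0.1284 0.1   ]
knobtop (array([0.5749, 0.0901, 0.145 ]), [np.float64(0.0006156250020758022), np.float64(0.000615625002075883)]) [0.5755 0.0904 0.145 ] [0.5744 0.0898 0.145 ]
en (array([ 0.5047, -0.3059,  0.0876]), [np.float64(2.1596800413031608e-05), np.float64(2.159680041310687e-05)]) [ 0.5022 -0.3019  0.092 ] [ 0.5039 -0.305   0.092 ]
```

carry_out(
  rows="37 48 10 0;37 48 10 0;37 48 10 0;37 48 10 0;37 48 5 0;37 48 0 0;20 30 0 0;0 0 0 0;0 0 0 0",
  claw=50,
)

```text
t: 3.22
eef_pos: [0.4671, -0.319, 0.2534]
tool_rot: [0.0, 0.986, 0.169, -0.0]
contact_force: [-0.3, -0.2, -0.4]
gripper_width: 0.586
grasp_force: 0.0
```

```bash
cat > w.py <<'E'
from h import *
np.set_printoptions(precision=4,suppress=True)
import sys
c=cam('wrist');cv2.imwrite(f'pics/{sys.argv[1]}.png',c['img'])
M=c['world_to_cam'];print('cam',-M[:3,:3].T@M[:3,3],c['fov_y'])
for k,z in(('enable_top',.092),('wheel_hub',.1),('knob_mid',.126),('stop_face',.012)):
    for r in place_of('wrist',k)[:3]: print(k,round(r['confidence'],2),r['centre'],atz(c,r['centre'],z))
E
python3 w.py w1
```

```text
cam [ 0.5403 -0.2936  0.4184] 65.70646984690485
enable_top 0.97 [323.1, 136.3] [ 0.5124 -0.3073  0.092 ]
enable_top 0.68 [497.1, 66.2] [ 0.6659 -0.4661  0.092 ]
enable_top 0.6 [76.9, 207.8] [ 0.3204 -0.0066  0.092 ]
wheel_hub 0.63 [41.3, 30.3] [0.5529 0.1228 0.1   ]
knob_mid 0.85 [47.2, 9.8] [0.5798 0.0889 0.126 ]
```

carry_out(
  rows="4 60 0 0;4 60 0 0;4 60 0 0;4 60 0 0;4 60 0 0;4 60 0 0;5 30 0 0;0 0 0 0;0 0 0 0",
)

```text
t: 4.6
eef_pos: [0.4966, 0.0704, 0.2532]
tool_rot: [0.0, 0.986, 0.169, -0.0]
contact_force: [0.1, -0.1, 0.3]
gripper_width: 0.585
grasp_force: 0.0
```

```bash
python3 w.py w2
```

```text
cam [0.5699 0.0957 0.4182] 65.70646984690485
enable_top 0.82 [328.1, 320.3] [ 0.3203 -0.0041  0.092 ]
enable_top 0.7 [557.6, 251.5] [ 0.5177 -0.3019  0.092 ]
enable_top 0.62 [631.6, 191.7] [ 0.6671 -0.4352  0.092 ]
wheel_hub 0.87 [285.0, 115.7] [0.5501 0.1261 0.1   ]
knob_mid 0.68 [328.8, 98.3] [0.5805 0.0904 0.126 ]
```

View pics/w2.png

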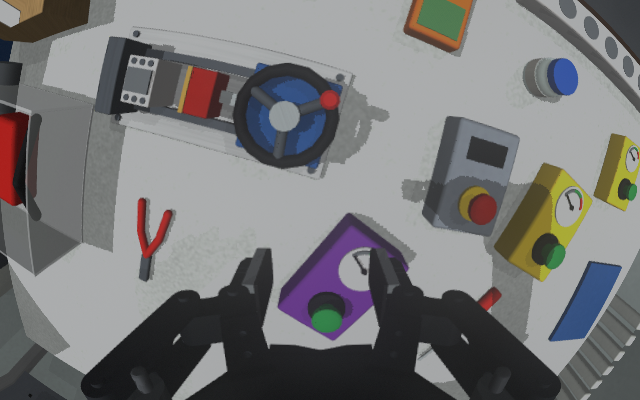

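The wrist view shows the knob at (330,100) and the hub at (285,116). That puts the hub at about (0.550,0.127) and the knob at about (0.579,0.090). Next I move above the knob, descend and grip.

carry_out(
  rows="41 10 -20 0;41 10 -20 0;0 0 -30 0;0 0 -35 0;0 0 -30 0;0 0 -6 0;0 0 0 0;0 0 0 0",
)

```text
t: 5.85
eef_pos: [0.5797, 0.0919, 0.1138]
tool_rot: [0.0, 0.986, 0.169, 0.001]
contact_force: [-0.1, 0.6, 0.2]
gripper_width: 0.583
grasp_force: 0.0
```

carry_out(
  rows="0 0 0 0;0 0 0 0;0 0 0 0;0 0 0 0;0 0 0 0;0 0 0 0",
  claw=5,
  force=40,
)

```text
t: 6.6
eef_pos: [0.5796, 0.0912, 0.1133]
tool_rot: [0.0, 0.986, 0.169, 0.001]
contact_force: [1.1, -3.0, 5.8]
gripper_width: 0.177
grasp_force: 39.0
```

```bash
python3 w.py w3; python3 - <<'E'
from h import *
c=cam('side');cv2.imwrite('pics/s3.png',cv2.resize(c['img'][130:330,160:400],(720,600)))
E
```

```text
cam [0.6524 0.1166 0.2786] 65.70646984690485
enable_top 0.65 [588.1, 357.4] [ 0.5132 -0.3051  0.092 ]
wheel_hub 0.93 [253.7, 255.5] [0.5505 0.1264 0.1   ]
knob_mid 0.78 [322.9, 255.3] [0.5788 0.0886 0.126 ]
knob_mid 0.39 [611.1, 298.1] [ 0.6092 -0.1884  0.126 ]
stop_face 0.6 [145.1, 175.3] [0.5424 0.2597 0.012 ]
```

View pics/s3.png

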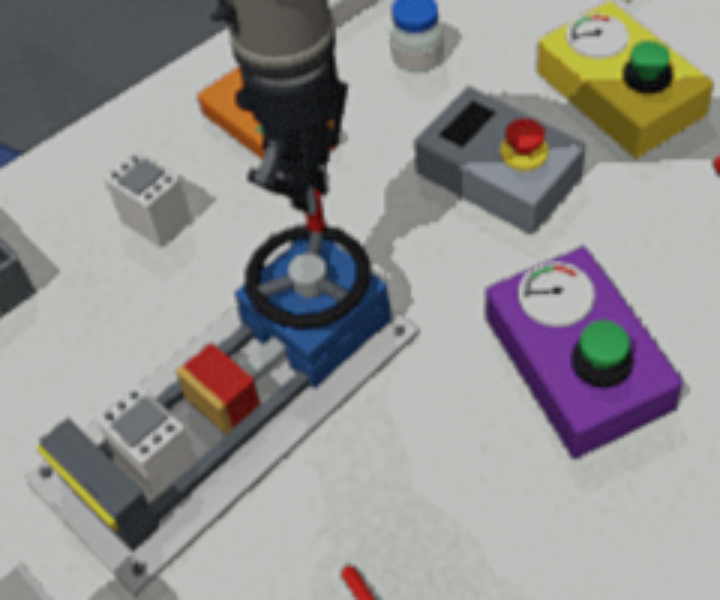

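```bash
python3 - <<'E'
import numpy as np
a=np.radians(-50.2-12*np.arange(31));p=np.round(48*np.c_[np.cos(a),np.sin(a)]*2)/2;d=np.diff(p,axis=0)
for i in range(3): print(';'.join('%g %g 0 0'%tuple(x) for x in d[10*i:10*i+10]))
E
```

```text
-8 -5.5 0 0;-9.5 -3.5 0 0;-10 -2 0 0;-10 0.5 0 0;-9.5 2.5 0 0;-9 4.5 0 0;-8 6 0 0;-6.5 8 0 0;-4.5 8.5 0 0;-3 10 0 0
-0.5 10 0 0;1.5 10 0 0;3.5 9 0 0;5.5 8.5 0 0;7 7.5 0 0;8 5.5 0 0;9.5 3.5 0 0;10 2 0 0;10 -0.5 0 0;9.5 -2.5 0 0
9 -4.5 0 0;8 -6 0 0;6.5 -8 0 0;4.5 -8.5 0 0;3 -10 0 0;0.5 -10 0 0;-1.5 -10 0 0;-3.5 -9 0 0;-5.5 -8.5 0 0;-7 -7.5 0 0
```

carry_out(
  rows="-8 -5.5 0 0;-9.5 -3.5 0 0;-10 -2 0 0;-10 0.5 0 0;-9.5 2.5 0 0;-9 4.5 0 0",
)

```text
t: 7.65
eef_pos: [0.5231, 0.0885, 0.1133]
tool_rot: [-0.0, 0.986, 0.169, 0.001]
contact_force: [2.9, 0.7, 5.4]
gripper_width: 0.182
grasp_force: 39.6
```

carry_out(
  rows="-8 6 0 0;-6.5 8 0 0;-4.5 8.5 0 0;-3 10 0 0",
)

```text
t: 8.15
eef_pos: [0.5019, 0.1211, 0.1133]
tool_rot: [0.0, 0.986, 0.169, 0.002]
contact_force: [7.4, -0.6, 4.0]
gripper_width: 0.178
grasp_force: 39.5
```

carry_out(
  rows="-0.5 10 0 0;1.5 10 0 0;3.5 9 0 0;5.5 8.5 0 0;7 7.5 0 0",
)

```text
t: 8.78
eef_pos: [0.518, 0.165, 0.1132]
tool_rot: [0.001, 0.986, 0.169, 0.0]
contact_force: [1.6, -5.0, 11.4]
gripper_width: 0.177
grasp_force: 40.2
```

carry_out(
  rows="8 5.5 0 0;9.5 3.5 0 0;10 2 0 0;10 -0.5 0 0",
)

```text
t: 9.28
eef_pos: [0.5544, 0.1765, 0.1132]
tool_rot: [0.0, 0.985, 0.17, -0.001]
contact_force: [-2.3, -1.3, 12.4]
gripper_width: 0.176
grasp_force: 40.3
```

```bash
python3 - <<'E'
from h import *
c=cam('side');cv2.imwrite('pics/s4.png',cv2.resize(c['img'][180:330,160:320],(640,600)))
for k in('module','carriage','stop_face'):print(k,[(r['confidence'],atz(c,r['centre'],.012)) for r in place_of('side',k)[:1]])
E
```

```text
module [(0.94, array([0.54520882, 0.31858302, 0.012     ]))]
carriage [(0.57, array([0.54426236, 0.29503114, 0.012     ]))]
stop_face [(0.59, array([0.54403303, 0.348074  , 0.012     ]))]
```

View pics/s4.png

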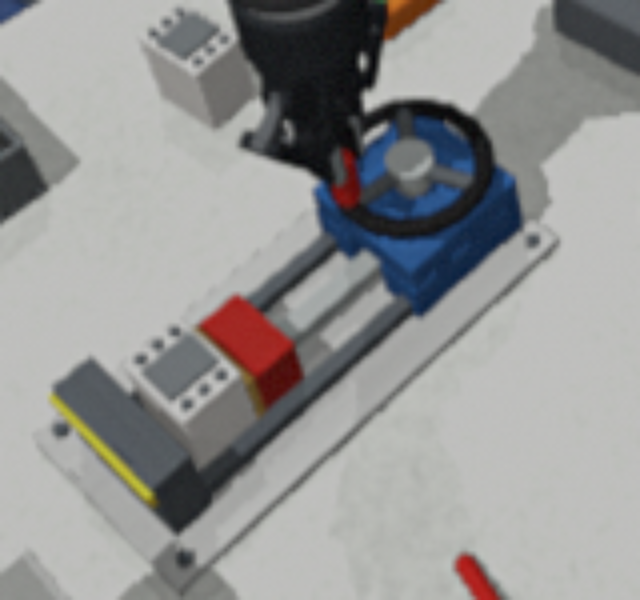

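The carriage (brass edge near (245,385)) now touches the module, with a small gap left to the backstop. I continue in small steps and watch the force.

carry_out(
  rows="9.5 -2.5 0 0;9 -4.5 0 0;0 0 0 0",
)

```text
t: 9.85
eef_pos: [0.5742, 0.1699, 0.1133]
tool_rot: [-0.0, 0.986, 0.169, 0.001]
contact_force: [2.4, -0.7, 8.4]
gripper_width: 0.174
grasp_force: 39.9
```

carry_out(
  rows="8 -6 0 0;6.5 -8 0 0;0 0 0 0",
)

```text
t: 10.22
eef_pos: [0.5889, 0.156, 0.1133]
tool_rot: [-0.001, 0.986, 0.169, 0.001]
contact_force: [3.0, -0.2, 6.2]
gripper_width: 0.175
grasp_force: 39.8
```

carry_out(
  rows="4.5 -8.5 0 0;3 -10 0 0;0 0 0 0",
)

```text
t: 10.6
eef_pos: [0.5913, 0.1519, 0.1134]
tool_rot: [-0.009, 0.985, 0.175, -0.0]
contact_force: [-8.1, 26.8, 5.2]
gripper_width: 0.178
grasp_force: 40.3
```

```bash
python3 - <<'E'
from h import *
print(get_obs()['contact_force'])
for n in('side','top'):
  c=cam(n)
  for k in('module','carriage','stop_face'):print(n,k,[(r['confidence'],atz(c,r['centre'],.012)) for r in place_of(n,k)[:1]])
  if n=='side':cv2.imwrite('pics/s5.png',cv2.resize(c['img'][180:330,160:320],(640,600)))
E
```

```text
[-8.0825098  26.77078045  5.16560363]
side module [(0.82, array([0.54848322, 0.32879721, 0.012     ]))]
side carriage [(0.62, array([0.53836988, 0.30804456, 0.012     ]))]
side stop_face [(0.78, array([0.54082573, 0.34879354, 0.012     ]))]
top module [(0.84, array([0.533887  , 0.33572116, 0.012     ]))]
top carriage [(0.75, array([0.5440492 , 0.31347721, 0.012     ]))]
top stop_face [(0.74, array([0.54522713, 0.3708236 , 0.012     ]))]
```

The wheel stalled at about 28 N after 280° of turning, which matches the predicted clamp. I ease the command back, release, rise and verify.

carry_out(
  rows="-2.5 9 0 0;-1 2.5 0 0;0 0 0 0",
)

```text
t: 11.38
eef_pos: [0.5905, 0.1537, 0.1133]
tool_rot: [-0.003, 0.985, 0.172, 0.0]
contact_force: [-2.5, 9.4, 8.1]
gripper_width: 0.178
grasp_force: 40.3
```

carry_out(
  rows="0 0 0 0;0 0 0 0;0 0 0 0;0 0 20 0;0 0 40 0;0 0 50 0;0 0 40 0;0 0 0 0",
  claw=50,
)

```text
t: 12.38
eef_pos: [0.5943, 0.1492, 0.2678]
tool_rot: [-0.0, 0.986, 0.169, 0.004]
contact_force: [0.1, 0.2, -0.9]
gripper_width: 0.589
grasp_force: 0.0
```

```bash
python3 - <<'E'
from h import *
c=cam('side');w=cam('wrist')
cv2.imwrite('pics/s6.png',np.hstack([cv2.resize(c['img'][210:330,160:300],(400,343)),cv2.resize(w['img'],(400,250))[:,:].copy() if 0 else cv2.resize(w['img'],(400,343))]))
E
```

```text
(no output)
```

View pics/s6.png

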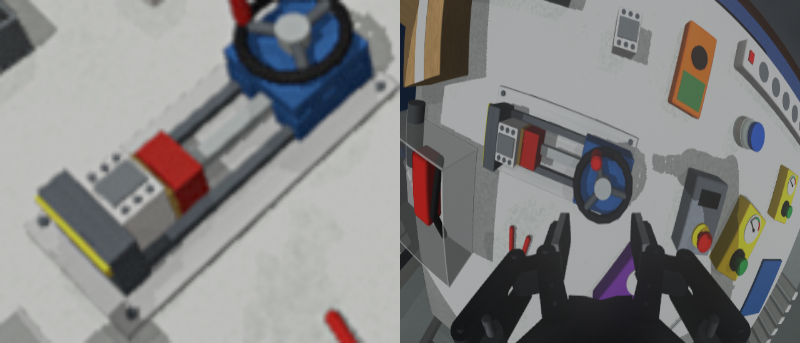

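The module is against the backstop and the carriage against the module, with no gap visible. Now I go over the green button with the fingers shut.

carry_out(
  rows="-10 -57 0 0;-10 -57 0 0;-10 -57 0 0;-10 -57 0 0;-10 -57 0 0;-10 -57 0 0;-10 -57 0 0;-13 -56 0 0;0 0 0 0;0 0 0 0",
  claw=0,
)

```text
t: 13.72
eef_pos: [0.5086, -0.306, 0.2612]
tool_rot: [-0.001, 0.986, 0.169, -0.001]
contact_force: [-0.6, 0.5, -0.4]
gripper_width: 0.004
grasp_force: 0.0
```

```bash
python3 w.py w4; python3 - <<'E'
from h import *
c=cam('wrist')
f=cam('top')
print([(r['confidence'],r['centre'],atz(c,r['centre'],.092)) for r in recognise('wrist','enable_top')[:2]])
E
```

```text
cam [ 0.582  -0.281   0.4262] 65.70646984690485
enable_top 0.9 [491.4, 96.0] [ 0.6723 -0.4619  0.092 ]
enable_top 0.69 [322.1, 175.0] [ 0.5122 -0.3076  0.092 ]
enable_top 0.64 [85.2, 233.9] [ 0.3188 -0.004   0.092 ]
wheel_hub 0.66 [40.6, 60.3] [0.5509 0.1301 0.1   ]
knob_mid 0.56 [27.3, 31.1] [0.5903 0.1501 0.126 ]
knob_mid 0.55 [23.0, 55.2] [0.5558 0.1463 0.126 ]
stop_face 0.94 [12.9, 54.7] [0.5433 0.3503 0.012 ]
[(0.78, [488.5, 99.3], array([ 0.66888125, -0.45956337,  0.092     ])), (0.69, [322.7, 178.1], array([ 0.51015874, -0.30901836,  0.092     ]))]
```

View pics/w4.png

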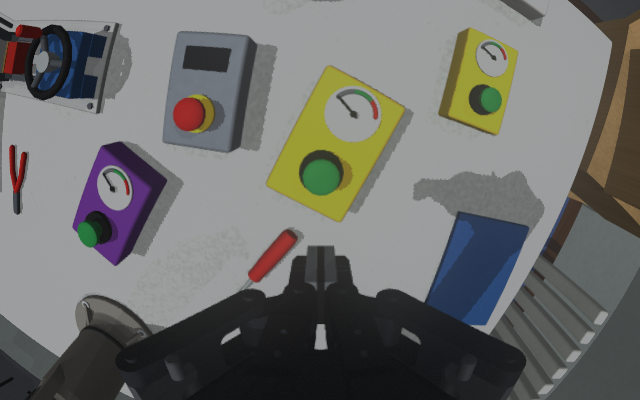

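The button is at (321,175), about (0.511,-0.307) in the world frame, and the needle is in the grey part. I descend to about 105 mm and then approach slowly.

carry_out(
  rows="2 -1 -30 0;0 0 -45 0;0 0 -45 0;0 0 -25 0;0 0 -11 0;0 0 0 0;0 0 0 0;0 0 0 0",
)

```text
t: 15.12
eef_pos: [0.5119, -0.3081, 0.1076]
tool_rot: [0.001, 0.986, 0.17, 0.001]
contact_force: [-0.2, 0.5, -0.2]
gripper_width: 0.003
grasp_force: 0.0
```

carry_out(
  rows="0 0 -5 0;0 0 -5 0;0 0 -3 0;0 0 0 0;0 0 0 0;0 0 0 0",
)

```text
t: 15.88
eef_pos: [0.5113, -0.3077, 0.0934]
tool_rot: [0.0, 0.986, 0.17, 0.0]
contact_force: [-0.7, 0.1, -0.2]
gripper_width: -0.003
grasp_force: 0.0
```

carry_out(
  rows="0 0 -2 0;0 0 -2 0;0 0 0 0;0 0 0 0;0 0 0 0",
)

```text
t: 16.5
eef_pos: [0.5111, -0.3077, 0.0893]
tool_rot: [0.0, 0.986, 0.17, 0.0]
contact_force: [-0.4, 0.1, 0.1]
gripper_width: 0.006
grasp_force: 0.0
```

carry_out(
  rows="0 0 -2 0;0 0 0 0;0 0 0 0;0 0 0 0",
)

```text
t: 17.0
eef_pos: [0.5112, -0.3077, 0.0873]
tool_rot: [0.0, 0.986, 0.17, 0.0]
contact_force: [0.8, 0.7, 0.3]
gripper_width: -0.0
grasp_force: 0.0
```

```bash
python3 - <<'E'
from h import *
print(get_obs()['contact_force'])
c=cam('side');w=cam('wrist')
cv2.imwrite('pics/p1.png',np.hstack([cv2.resize(c['img'][110:190,330:410],(400,400)),cv2.resize(w['img'][60:230,235:405],(400,400))]))
E
```

```text
[0.7957366  0.67895782 0.27651005]
```

View pics/p1.png

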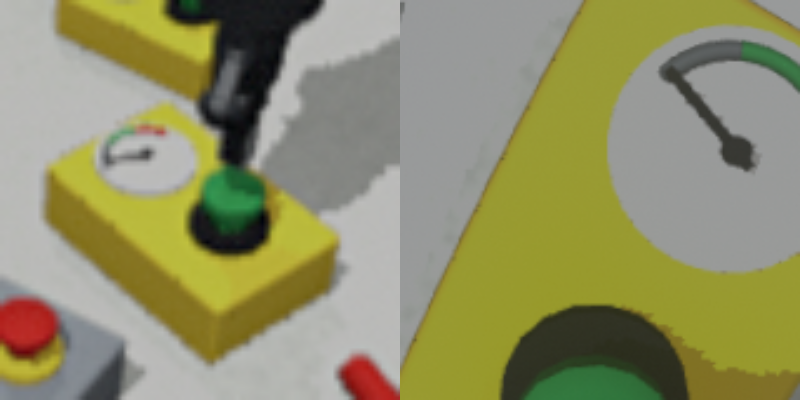

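The needle is still in the grey and the fingertips are over the button without touching yet. I continue in millimetre steps.

carry_out(
  rows="0 0 -1 0;0 0 0 0;0 0 -1 0;0 0 0 0;0 0 0 0",
)

```text
t: 17.73
eef_pos: [0.5111, -0.3077, 0.0853]
tool_rot: [-0.0, 0.986, 0.17, -0.0]
contact_force: [-0.5, 0.2, -0.3]
gripper_width: -0.001
grasp_force: 0.0
```

carry_out(
  rows="0 0 -1 0;0 0 0 0;0 0 0 0",
)

```text
t: 18.1
eef_pos: [0.5111, -0.3076, 0.0843]
tool_rot: [-0.0, 0.986, 0.17, 0.0]
contact_force: [0.7, -0.4, 0.4]
gripper_width: -0.004
grasp_force: 0.0
```

carry_out(
  rows="0 0 -1 0;0 0 0 0;0 0 0 0",
)

```text
t: 18.48
eef_pos: [0.5111, -0.3077, 0.0833]
tool_rot: [0.0, 0.986, 0.17, -0.0]
contact_force: [0.1, 0.2, 0.8]
gripper_width: -0.001
grasp_force: 0.0
```

```bash
python3 - <<'E'
from h import *
c=cam('side');F=200/np.tan(np.radians(c['fov_y']/2));M=c['world_to_cam']
def pr(p):
    q=M[:3,:3]@p+M[:3,3];return np.round([c['cx']-F*q[0]/q[2],c['cy']+F*q[1]/q[2]],1)
e=get_obs()['eef_pos']
for z in(0,.004,.01,.015):print(z,pr(e+[0,0,z]))
print('button',pr(np.array([.511,-.307,.092])),pr(np.array([.505,-.305,.092])))
i=c['img'][138:160,366:388].astype(int)
print('\n'.join(''.join('G' if p[1]>p[2]+25 and p[1]>p[0]+15 else '#' if p.max()<60 else 'Y' if p[2]>p[0]+50 else '.' for p in r) for r in i))
cv2.imwrite('pics/p2.png',cv2.resize(c['img'][115:175,340:420],(800,600),interpolation=cv2.INTER_NEAREST))
w=cam('wrist')
print([(k,recognise(n,k)[:1]) for n in('side',) for k in('enable_top',)])
E
```

```text
0 [375.3 148.4]
0.004 [375.4 147.5]
0.01 [375.7 146.1]
0.015 [375.8 144.9]
button [375.5 146.5] [376.6 147.8]
..YYYYYY.#####........
...YYYYY.#####........
...YYYYY#####.........
...YYYYY#####.........
...YYYYY#####.........
...YYYYY.####.........
...YYYGGGGG#..........
...YYGGGGGGGGGG.Y.....
..YYYGGGGGGGGGGG.Y....
.YYYGGGGGGGGGGGGGYYY..
YYYYGGGGGGGGGGGGGYYYY.
YYYYGGGGGGGGGGGGGYYYYY
YYYYGGGGGGGGGGGGGYYYYY
YYY#GGGGGGGGGGGGGYYYYY
YY.##GGGGGGGGGGG#.YYYY
YY####GGGGGGGGG###YYYY
YY#####GGGGGGG####YYYY
YY#####GGGGGG#####YYYY
YY.#####GG#######.YYYY
YYY##############YYYYY
YYYY#############YYYYY
YYYYY##########YYYYYYY
[('enable_top', [{'centre': [367.3, 155.9], 'confidence': 0.74}])]
```

```bash
python3 - <<'E'
from h import *
c=cam('wrist');F=200/np.tan(np.radians(c['fov_y']/2));M=c['world_to_cam']
def pr(p):
    q=M[:3,:3]@p+M[:3,3];a=np.array([q[0],-q[1]]);th=np.arctan2(np.linalg.norm(a),-q[2]);return np.round(np.array([c['cx'],c['cy']])+F*th*a/np.linalg.norm(a),1)
e=get_obs()['eef_pos']
for z in(0,.01,.02,.03):print(z,pr(e+[0,0,z]))
print('button',pr(np.array([.511,-.307,.092])),pr(np.array([.511,-.307,.085])))
g=c['img'].astype(int)
for r in range(225,300,4):print(r,[tuple(g[r,k]) for k in(300,312,322,332,345)])
E
```

```text
0 [318.8 243. ]
0.01 [318.8 250.6]
0.02 [318.7 259. ]
0.03 [318.7 268.3]
button [317.6 249.3] [317.7 244. ]
225 [(np.int64(60), np.int64(117), np.int64(51)), (np.int64(60), np.int64(116), np.int64(50)), (np.int64(60), np.int64(115), np.int64(49)), (np.int64(58), np.int64(111), np.int64(49)), (np.int64(30), np.int64(47), np.int64(42))]
229 [(np.int64(62), np.int64(119), np.int64(51)), (np.int64(63), np.int64(119), np.int64(50)), (np.int64(61), np.int64(118), np.int64(49)), (np.int64(59), np.int64(113), np.int64(48)), (np.int64(38), np.int64(71), np.int64(43))]
233 [(np.int64(63), np.int64(121), np.int64(51)), (np.int64(62), np.int64(119), np.int64(50)), (np.int64(60), np.int64(117), np.int64(48)), (np.int64(56), np.int64(110), np.int64(46)), (np.int64(47), np.int64(88), np.int64(44))]
237 [(np.int64(63), np.int64(121), np.int64(50)), (np.int64(61), np.int64(119), np.int64(49)), (np.int64(43), np.int64(83), np.int64(40)), (np.int64(45), np.int64(84), np.int64(43)), (np.int64(43), np.int64(82), np.int64(43))]
241 [(np.int64(62), np.int64(120), np.int64(49)), (np.int64(61), np.int64(117)
[... 2601 characters left out ...]
int64(34), np.int64(33))]
289 [(np.int64(29), np.int64(34), np.int64(33)), (np.int64(28), np.int64(33), np.int64(31)), (np.int64(29), np.int64(34), np.int64(33)), (np.int64(25), np.int64(33), np.int64(31)), (np.int64(27), np.int64(33), np.int64(31))]
293 [(np.int64(37), np.int64(40), np.int64(37)), (np.int64(24), np.int64(30), np.int64(29)), (np.int64(29), np.int64(34), np.int64(32)), (np.int64(27), np.int64(32), np.int64(31)), (np.int64(28), np.int64(33), np.int64(33))]
297 [(np.int64(26), np.int64(32), np.int64(30)), (np.int64(25), np.int64(30), np.int64(29)), (np.int64(30), np.int64(34), np.int64(33)), (np.int64(25), np.int64(30), np.int64(28)), (np.int64(27), np.int64(32), np.int64(31))]
```

The wrist and side views both put the real fingertips about 19 mm above the reported TCP, so the fingers are still some 10 mm above the button. I go on carefully, guided by the force.

carry_out(
  rows="0 0 -2 0;0 0 0 0;0 0 -2 0;0 0 0 0;0 0 0 0",
)

```text
t: 19.3
eef_pos: [0.5111, -0.3077, 0.0792]
tool_rot: [-0.0, 0.986, 0.17, -0.0]
contact_force: [0.2, 0.1, -0.1]
gripper_width: -0.003
grasp_force: 0.0
```

carry_out(
  rows="0 0 -1 0;0 0 -1 0;0 0 0 0;0 0 0 0",
)

```text
t: 19.8
eef_pos: [0.5111, -0.3076, 0.0773]
tool_rot: [-0.0, 0.986, 0.17, -0.0]
contact_force: [-0.4, -0.6, 0.0]
gripper_width: 0.003
grasp_force: 0.0
```

carry_out(
  rows="0 0 -1 0;0 0 -1 0;0 0 0 0;0 0 0 0",
)

```text
t: 20.3
eef_pos: [0.5112, -0.3077, 0.0753]
tool_rot: [0.0, 0.986, 0.17, 0.0]
contact_force: [0.2, -1.1, -0.7]
gripper_width: -0.0
grasp_force: 0.0
```

carry_out(
  rows="0 0 -1 0;0 0 -1 0;0 0 0 0;0 0 0 0",
)

```text
t: 20.8
eef_pos: [0.5111, -0.3077, 0.0733]
tool_rot: [-0.0, 0.986, 0.17, 0.0]
contact_force: [-0.2, 0.7, 0.6]
gripper_width: -0.0
grasp_force: 0.0
```

carry_out(
  rows="0 0 -1 0;0 0 -1 0;0 0 0 0;0 0 0 0",
)

```text
t: 21.3
eef_pos: [0.5111, -0.3077, 0.0713]
tool_rot: [-0.0, 0.986, 0.17, -0.0]
contact_force: [-0.3, 0.1, -0.4]
gripper_width: -0.003
grasp_force: 0.0
```

```bash
python3 - <<'E'
from h import *
c=cam('side')
i=c['img'][136:160,366:388].astype(int)
print('\n'.join(''.join('G' if p[1]>p[2]+25 and p[1]>p[0]+15 else '#' if p.max()<60 else 'Y' if p[2]>p[0]+50 else '.' for p in r) for r in i))
w=cam('wrist');g=w['img'].astype(int)
print('\n'.join(str(r)+' '+''.join('G' if p[1]>p[2]+55 and p[1]>100 else 'g' if p[1]>p[2]+30 and p[1]>p[0]+25 else '#' if p.max()<70 else 'Y' if p[2]>p[0]+50 else '.' for p in g[r,260:380:2]) for r in range(190,280,3)))
cv2.imwrite('pics/p3.png',np.hstack([cv2.resize(c['img'][115:175,340:400],(400,400)),cv2.resize(w['img'][100:300,220:420],(400,400))]))
E
```

```text
YYYY##...######.......
.YYY###########.......
..YYY##########.......
...YYY.########.......
...YYYYY######........
...YYYYY#####.........
...YYYYY#####.........
...YYYY.#####.........
...YYY..####..........
...YYGG.####..G.Y.....
..YYYGGGG###..GG.Y....
.YYYGGGGGGG..GGGGYYY..
YYYYGGGGGGGGGGGGGYYYY.
YYYYGGGGGGGGGGGGGYYYYY
YYYYGGGGGGGGGGGGGYYYYY
YYY#GGGGGGGGGGGG.YYYYY
YY.##GGGGGGGGGGG#.YYYY
YY####GGGGGGGGGG##YYYY
YY#####GGGGGGG####YYYY
YY#####GGGGGG#####YYYY
YY######GG#G######YYYY
YYY##############YYYYY
YYYY#############YYYYY
YYYYY##########YYYYYYY
190 YYYYYYYYYYYYYYYYYYYYYYYYYYYYYYYYYYYYYYYYYYYYYYYYYYYYYYYYYYYY
193 YYYYYYYYYYYYYYYYYYYYYYYYYYYYYYYYYYYYYYYYYYYYYYYYYYYYYYYYYYYY
196 YYYYYYYYYYYYYYYYYYYYYYYYYYYYYY..YYYYYYYYYYYYYYYYYYYYYYYYYYYY
199 YYYYYYYYYYYYYYYYYYYYYY##############.YYYYYYYYYYYYYYYYYYYYYYY
202 YYYYYYYYYYYYYYYYYY######################YYYYYYYYYYYYYYYYYYYY
205 YYYYYYYYYYYYYYYY##########################YYYYYYYYYYYYYYYYYY
208 YYYYYYYYYYYYYY##############################YYYYYYYYYYYYYYYY
211 YYYYYYYYYYYY##################################YYYYYYYYYYYYYY
214 YYYYYYYYYYY#############
[... 701 characters left out ...]
#GGGGGGGGGGGGG#############.gggggggg####YYYYYYYYYY
250 YYYYYYYYY#gGGGGGGGGGGggg#############.ggggggggg##.YYYYYYYYYY
253 YYYYYYYYY#GGGGGGgGggggg.##############ggggggggg##YYYYYYYYYYY
256 YYYYYYYYY.GGGGGGgg#########################gggg#YYYYYYYYYYYY
259 YYYYYYYYYgGGGGGGg############################gg.YYYYYYYYYYYY
262 YYYYYYYYYYGGGGGG#############################gg.YYYYYYYYYYYY
265 YYYYYYYYYYgGGGGG##############################g.YYYYYYYYYYYY
268 YYYYYYYYYYgGGGGG##############################gYYYYYYYYYYYYY
271 YYYYYYYYYYYGGGGg##############################YYYYYYYYYYYYYY
274 YYYYYYYYYYYYGGG###############################YYYYYYYYYYYYYY
277 YYYYYYYYYYYYYGg###############################YYYYYYYYYYYYYY
```

View pics/p3.png

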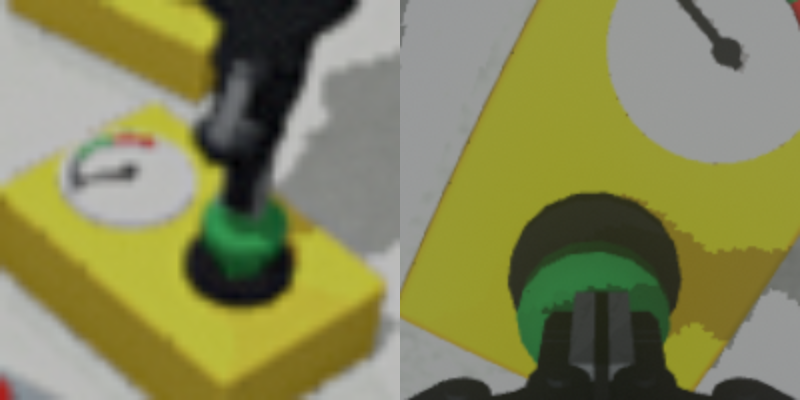

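The fingertips are centred over the button, and the gap to their shadow has shrunk from 11 to 3 px. I estimate contact about 4 mm further down. The needle is still in the grey.

carry_out(
  rows="0 0 -1 0;0 0 -1 0;0 0 0 0;0 0 0 0",
)

```text
t: 21.9
eef_pos: [0.5111, -0.3077, 0.0693]
tool_rot: [0.0, 0.986, 0.17, 0.0]
contact_force: [0.2, -0.5, -0.5]
gripper_width: 0.0
grasp_force: 0.0
```

carry_out(
  rows="0 0 -1 0;0 0 0 0;0 0 0 0",
)

```text
t: 22.28
eef_pos: [0.5111, -0.3077, 0.0685]
tool_rot: [0.0, 0.986, 0.17, 0.0]
contact_force: [-0.7, 0.2, 3.8]
gripper_width: 0.002
grasp_force: 1.5
```

carry_out(
  rows="0 0 -1 0;0 0 0 0;0 0 0 0",
)

```text
t: 22.65
eef_pos: [0.5112, -0.3077, 0.0674]
tool_rot: [0.0, 0.986, 0.17, 0.0]
contact_force: [-1.9, 0.0, 3.5]
gripper_width: 0.001
grasp_force: 1.7
```

carry_out(
  rows="0 0 -1 0;0 0 0 0;0 0 0 0",
)

```text
t: 23.02
eef_pos: [0.5112, -0.3077, 0.0663]
tool_rot: [0.0, 0.986, 0.17, 0.0]
contact_force: [-0.6, 0.1, 4.0]
gripper_width: -0.002
grasp_force: 1.9
```

Contact came at z≈0.0688, so the target is about 0.0613.

carry_out(
  rows="0 0 -1 0;0 0 -1 0;0 0 -1 0;0 0 0 0;0 0 0 0",
)

```text
t: 23.65
eef_pos: [0.5112, -0.3077, 0.0634]
tool_rot: [0.0, 0.986, 0.17, 0.0]
contact_force: [-1.2, 0.8, 5.4]
gripper_width: 0.003
grasp_force: 2.5
```

carry_out(
  rows="0 0 -1 0;0 0 -1 0;0 0 0 0;0 0 0 0;0 0 0 0;0 0 0 0;0 0 0 0;0 0 0 0;0 0 0 0;0 0 0 0",
)

```text
t: 24.9
eef_pos: [0.5112, -0.3077, 0.0615]
tool_rot: [0.0, 0.986, 0.17, 0.0]
contact_force: [-0.5, 0.8, 5.9]
gripper_width: -0.003
grasp_force: 2.9
```

```bash
python3 - <<'E'
from h import *
w=cam('wrist');g=w['img'][50:200,290:430].astype(int)
print('\n'.join(''.join('G' if p[1]>p[2]+25 and p[1]>p[0]+20 else 'R' if p[2]>p[1]+50 and p[2]>p[0]+50 else '#' if p.max()<85 else 'Y' if p[2]>p[0]+50 else '.' for p in r[::2]) for r in g[::4]))
e=get_obs();print(e['eef_pos'],e['contact_force'])
E
```

```text
............YYYYYYYYYYYYYYYYYYYYYYYYYYYYYYYYYYYYY.....................
...........YYYYYYYYYYYYYYYYYYYYYYYYYYYYYYYYYYYYYYYYY..................
..........YYYYYYYYYYYYYYYYYYYYYYYYYYYYYYYYYYYYYYYYYYYYY...............
.........YYYYYYYYYYYYYYYYYYYYYYYYYYYYYYYYYYYYYYYYYYYYYYYYYY...........
........YYYYYYYYYYYYYYYYYYYYYYYYYYYYYYYYY...........YYYYYYYYYY........
.......YYYYYYYYYYYYYYYYYYYYYYYYYYYY........................YYYYYY.....
......YYYYYYYYYYYYYYYYYYYYYYYYY...........##.....#GGG..........YYYYY..
....YYYYYYYYYYYYYYYYYYYYYYYY.......##.............GGGGGGGG.......YYYYY
...YYYYYYYYYYYYYYYYYYYYYYY......#.......#######....GGGGGGGGG#G.....YYY
..YYYYYYYYYYYYYYYYYYYYYY......#.....##..................#GG###GG.....Y
.YYYYYYYYYYYYYYYYYYYYYY.......##.#........................###GGGGG....
YYYYYYYYYYYYYYYYYYYYY....................................###..GGGGGG..
YYYYYYYYYYYYYYYYYYYY...................................####.....GGGG..
YYYYYYYYYYYYYYYYYYY...................................###.........RRRR
YYYYYYYYYYYYYYYYYY...................................###...........RRR
YYYYYYYYYYYYYYYYYY.................
[... 973 characters left out ...]
YYYYYYYYYYY............................................Y
YYYYYYYYYYYYYYYYYYYYYYYYYYY........................................YYY
YYYYYYYYYYYYYYYYYYYYYYYYYYYYY....................................YYYYY
YYYYYYYYYYYYYYYYYYYYYYYYYYYYYYYY.............................YYYYYYYYY
YYYYYYYYYYYYYYYYYYYYYYYYYYYYYYYYYYYYY....................YYYYYYYYYYYYY
YYYYYYYYYYYYYYYYYYYYYYYYYYYYYYYYYYYYYYYYYYYYYYYYYYYYYYYYYYYYYYYYYYYYYY
YYYYYYYYYYYYYYYYYYYYYYYYYYYYYYYYYYYYYYYYYYYYYYYYYYYYYYYYYYYYYYYYYYYYYY
YYYYYYYYYYYYYYYYYYYYYYYYYYYYYYYYYYYYYYYYYYYYYYYYYYYYYYYYYYYYYYYYYYYYYY
YYYYYYYYYYYYYYYYYYYYYYYYYYYYYYYYYYYYYYYYYYYYYYYYYYYYYYYYYYYYYYYYYYYYYY
[ 0.51115663 -0.3077011   0.06147939] [-1.85192865  0.97674162  5.73825302]
```

The needle points into the middle of the green arc and the force is about 5.9 N, which is half-way. I hold a little longer, then hand in.

carry_out(
  rows="0 0 0 0;0 0 0 0;0 0 0 0;0 0 0 0;0 0 0 0",
)

```text
t: 25.58
eef_pos: [0.5112, -0.3077, 0.0615]
tool_rot: [0.0, 0.986, 0.17, 0.0]
contact_force: [-1.6, 0.5, 4.8]
gripper_width: 0.001
grasp_force: 2.9
```

```bash
python3 -c "
from station import *
print(hand_in())"
```

```text
the job is handed in; nothing more can be done
None
```

I wound the wheel until it stalled with the module against the backstop, then handed the job in holding the green button about 7 mm down, needle in the green; the hand-in call returned no verdict.

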